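Wedge the sprung catch and free the glazed pot

TASK

The blue glazed pot is locked in the wooden holder by the red sprung catch. Push the orange wedge between the holder's fence and the catch bar until it is fully home and holds the catch open by itself, let go of it, then lift the blue pot out and stand it upright wholly on the cork pad, set down rather than dropped. Leave the wedge holding the catch open, do not pull the pot against the catch, and do not disturb the other two pots.

Things in the scene. Friction and masses are not known exactly. Their poses are not given: they have to be found in the camera images.
- holder: Pale wooden board 220 (x) x 210 (y) x 18 mm, fixed; origin at the centre of its underside, z up, +x roughly away from the robot (turned up to 0.35 rad). On it a brown fixed fence, 25 mm high, its wedge-side face in the plane y = +12 mm from x = -86 to +26 mm; its front end flares away to -y from x = -86 to about -110 mm. A blue spring housing stands behind the red catch bar.
- holder_mouth (a point): Middle of the gap between fence and shut catch bar, on the board's top (18 mm above the table): at (-70, +20, 18) mm in the holder's frame, with its axes. The gap is straight from here on, 16 mm wide (y +12 to +28 mm) while the catch is shut, widens towards the front (-x), and is open in front and above. The wedge goes in here along +x.
- gap_end (a point): End of the gap, on the board's top: face of a black stop block 20 mm high, at (+16, +20, 18) mm in the holder's frame, with its axes.
- holder_nest (a point): Centre of the pot's nest on the board's top, at (+45, -48, 18) mm in the holder's frame, with its axes. Low stops, 8 mm high, stand 43 to 53 mm from it at its -x, +x and -y sides.
- catch (a joint): Travel of the red sprung catch along the holder's +y, m: 0 shut, 0.028 at its limit. Spring force about 1.5 N shut and 2.5 N at 0.020; it springs shut when let go. Its lip overlaps the pot's saucer by 12 mm when shut, so at 0.016 or more the pot is free. The wedge fully home opens it by about 0.020.
- bar_nose (a point): On the red catch bar: top of its face towards the fence, at the front end of its straight part (x = -70, y = +28 mm in the holder's frame when shut). The bar is 25 mm high, 14 mm thick, parallel to the fence; in front of this point its nose flares away to +y, to about x = -93 mm. Moves with the catch. Holder's axes.
- catch_lip (a point): Top edge, on the pot's side, of the catch's red lip, 22 mm wide along the holder's x, 8 mm thick, 13 to 21 mm above the board; a flat arm of that section joins it to the catch bar. Moves with the catch. Holder's axes.
- wedge: Loose orange wedge, 22 mm high, 0.13 kg, lying on the table; origin at the underside below its knob. It is 36 mm wide (y -18 to +18) from x = -15 to +15 mm; from there its +y side slopes in to a 6 mm wide tip (y -18 to -12) at x = +90 mm. The flat -y side runs along the fence, axes parallel to the holder's. Home: tip at the stop block or within 8 mm of it. Pushing takes up to about 15 N.
- wedge_tip (a point): Middle of the wedge's thin tip, at (+90, -15, 11) mm in the wedge's frame, with its axes.
- wedge_grip (a point): Centre of the upright black square knob, 24 x 24 mm, on the wedge's thick end, 54 mm above the wedge's underside (the knob spans 22 to 75 mm). Grip across either pair of its flat faces, pads about here, so that the fingertips clear the 25 mm high fence and bar. Wedge's axes.
- pot: Blue glazed pot, 75 mm high, about 0.25 kg, standing in the nest; origin at the centre of its underside, z up along its axis.
- pot_center (a point): On the pot's axis half-way up, 37.5 mm above its underside. The attached saucer is 80 mm in diameter, 10 mm thick; then a waist 46 mm in diameter, and from 32 to 75 mm height a straight round body 54 mm in diameter, open on top. Grip across the body about 50 mm above the underside, best with the fingers at the holder's -x and +x sides, clear of the catch arm.
- pad: Cork pad 140 x 140 x 6 mm, fixed to the table; origin at the centre of its underside, axes along its edges.
- yellow_pot_center (a point): Bystander: yellow and white fluted pot, 101 mm high, 75 mm in diameter; its centre.
- teal_pot_center (a point): Bystander: green pot, 101 mm high, 73 mm in diameter; its centre.
Things that resemble listed ones, but are neither listed nor needed, are in the scene too. What is shaped like the pot but pink or purple is not meant.

How it is judged:
On the way:
1. the wedge alone, untouched by the fingers, home to within 14 mm of the stop block, holds the catch open by more than 16 mm, while the pot still stands in its nest (value of joint catch above 0.016 m and contact force between wedge and catch above 0.8 N and x of wedge_tip in the frame of gap_end above -0.014 m and contact force between the fingers and wedge below 0.2 N and contact force between the fingers and catch below 0.2 N and distance of pot_center from where it was at the start of the episode below 0.012 m), for 0.3 s.
At the end, for the whole second after the job is handed in: The blue pot stands upright (within 0.1 rad) and at rest on the cork pad, its centre within 34 mm of the pad's centre along each edge, so that the saucer is wholly on it; the wedge is still home (its tip within 14 mm of the stop block), at rest, and holds the catch open by more than 16 mm (value of joint catch above 0.016 m and contact force between wedge and catch above 0.8 N and x of wedge_tip in the frame of gap_end above -0.014 m and x of pot_center in the frame of pad between -0.034 and 0.034 m and y of pot_center in the frame of pad between -0.034 and 0.034 m and z of pot_center in the frame of pad between 0.0385 and 0.0485 m and angle between pot_center's own z axis and vertical below 0.1 rad and linear speed of each of pot, wedge below 0.02 m/s); the robot touches nothing.
It fails at once if the pot is dropped or thrown (moves faster than 0.45 m/s while out of the fingers) (contact force between the fingers and pot below 0.1 N and linear speed of pot above 0.45 m/s).
It fails at once if the pot is pulled against the catch with more than 12 N (contact force between pot and catch above 12 N).
It fails at once if the yellow pot is moved by more than 30 mm or tipped (distance of yellow_pot_center from where it was at the start of the episode above 0.03 m or angle between yellow_pot_center's own z axis and vertical above 0.3 rad).
It fails at once if the green pot is moved by more than 30 mm or tipped (distance of teal_pot_center from where it was at the start of the episode above 0.03 m or angle between teal_pot_center's own z axis and vertical above 0.3 rad).
It also fails if it takes over 64 s, if anything falls off the work surface, if the arm or the gripper's body presses on something with over 40 N, if the wrist force passes 120 N, or if a joint passes its speed limit or range.

ROBOT

A 6-joint arm with a two-finger parallel gripper is mounted at the origin on the work surface. World frame = base frame: x ahead of the robot, y to its left, z up, the work surface at z = 0. Lengths are in m, angles in rad, forces in N, time in s.
With the tool pointing down it reaches from about 0.4 to 0.825 m from the base axis. Payload 7 kg.
Tool frame: the origin (TCP) lies midway between the tips of the shut fingers; the grasp point (between the pads) lies 19 mm behind it (arm.tcp_to_grasp is the distance from the TCP to the grasp point, in m); z points along the fingers, y is the line along which they close (so a half turn about z gives the same grasp; the last joint's range is limited). The gripper opens to 88 mm and grips with 3 to 60 N. Pads are 19 mm wide; open, the fingers measure 130 mm over their backs; the gripper's body (78 mm by 193 mm) begins 47 mm behind the grasp point.
Start: joints at [1.503, 0.359, 0.012, 0, -1.224, -0.288], TCP at [0.235, 0.633, 0.227] pointing down, gripper open.
Joint ranges: [-3.07, 3.07], [-1.43, 2.12], [-1.02, 1.25], [-3.03, 1.67], [-3.05, -0], [-3.03, 3.03]. Speed limits (rad/s): [2.39, 2.39, 3.01, 3.14, 3.14, 3.14].

INTERFACE

Orientations are given as a unit quaternion [x, y, z, w].
In Python, from bench import arm, cams, ticket gives the robot as it stands. The module is installed in compiled form; this text tells all that it offers.
- The arm moves only by the tool drive_tool, never from a script. Its arguments are lists of equal length, an entry for each row: "slide": the shift along the tool's x, y, z in m, a list of three; "turn": the turn, a rotation vector about the tool's x, y, z in rad, a list of three; "jaw": the finger opening in m, from 0 to 0.0876. In form: {"slide": [[tx, ty, tz], ...], "turn": [[rx, ry, rz], ...], "jaw": [jaw, ...]}. A call has 1 to 12 rows; each row shifts and turns the commanded pose from where the row before left it, along the tool's axes as they then stand; what a row does not reach is not made up. A row lasts 1/8 s, in which the tool goes at most 62.5 mm and 10.7 degrees, less where a joint would pass 70% of its speed; a pose out of reach is approached as far as the arm can. A call with a gripper value outside its range is refused whole. The fingers move at their own pace and stop on an object; "squeeze" is the grip in N (left out, the last holds). Time passes only in rows, so rows that do not move let the fingers close. It gives the time, the measured TCP pose, the force, the opening and the grip force at its end, in the units of the state.
- arm.get_state(): the state, without advancing time (a new reading comes with each control period).
- cams.grab_frame(name): name is "scene" or "top" or "wrist"; returns the picture (480x640x3 uint8, red, green, blue); there is no depth.
- cams.camera_model(name): a dict with "fx", "fy", "cx", "cy" (pixels), "position" and "rotation" of the camera in the world. Camera axes: x right, y down, z forward; pixel columns grow to the right and rows downward; lengths in m; the calibration is good to about 2 mm. The wrist camera is an equidistant fisheye: a pixel r from the principal point sees the ray r / f radians off the axis. A picture is of the moment at which its call begins: read the wrist's pose just before it. camera_model takes no time and is no camera call; for the wrist camera it gives the pose at the moment of the call.
- ticket.finish_job(): hands the job in; it is judged then, once.
The state is a dict: "time_s": time; "q": joint angles; "joint_vel": joint speeds; "tau": joint torques, N m; "ee_pos": TCP position; "tool_rot": TCP orientation; "force": force on the tool from outside, world axes, zero at the start; "wrist_torque": the same for the moment, N m; "opening": opening from 0.0 (shut) to 1.0 (fully open); "grasp_force": force on a finger pad.
Only numpy, scipy, OpenCV 4.12 (cv2) and the standard library are available. Lean on these libraries where they do the work, as an engineer would, in place of code of your own. Each camera call takes 0.05 s, during which the arm holds its last target. There are 200 camera calls.

## Working session

There is one attempt and no reset: what is moved stays moved. The work goes in short steps, Python scripts to look and compute and a tool call to move; the robot and the scene stay as the last step left them, time stands still between calls to the robot, and variables do not carry over. Pictures are saved under pics/ and viewed, at most 10 in all, crops included, and the job is handed in when it is done.

Besides the shell and the picture viewer there is one more tool, called after ">>>" by a JSON object that holds its "name" and its "arguments", one argument or row to a line. drive_tool: Moves the arm, as the interface text tells. Its arguments: {"type":"object","properties":{"slide":{"type":"array","items":{"type":"array","items":{"type":"number"}}},"turn":{"type":"array","items":{"type":"array","items":{"type":"number"}}},"jaw":{"type":"array","items":{"type":"number"}},"squeeze":{"type":"number"}},"required":["slide","turn","jaw"]}

```bash
mkdir -p pics; cat > h.py <<'E'
import numpy as np, cv2, json
from scipy.spatial.transform import Rotation as R
from bench import arm, cams, ticket
def grab(n,f):
    m=cams.camera_model(n); im=cams.grab_frame(n); cv2.imwrite('pics/'+f,im[:,:,::-1]); return im,m
def rot(m):
    r=np.array(m['rotation'],float); return r if r.shape==(3,3) else R.from_quat(r).as_matrix()
def ray(m,u,v,fish=False):
    x=(u-m['cx'])/m['fx'];y=(v-m['cy'])/m['fy']
    if fish:
        t=np.hypot(x,y); d=np.array([x/t*np.sin(t),y/t*np.sin(t),np.cos(t)]) if t>0 else np.array([0,0,1.])
    else: d=np.array([x,y,1.])
    return rot(m)@d
def onz(m,u,v,z,fish=False):
    d=ray(m,u,v,fish);p=np.array(m['position']);return p+d*(z-p[2])/d[2]
def proj(m,P,fish=False):
    c=rot(m).T@(np.array(P)-m['position'])
    if fish:
        r=np.hypot(c[0],c[1]);t=np.arctan2(r,c[2]);k=t/r if r>0 else 0;return m['cx']+m['fx']*c[0]*k,m['cy']+m['fy']*c[1]*k
    return m['cx']+m['fx']*c[0]/c[2],m['cy']+m['fy']*c[1]/c[2]
E
python3 - <<'E'
from h import *
for n in('top','scene'):
    im,m=grab(n,n+'1.png'); print(n,m)
print(arm.get_state(), cams.camera_model('wrist'))
E
```

```text
top {'fx': 603.4689954784363, 'fy': 603.4689954784363, 'cx': 327.50542647232464, 'cy': 234.00221788834082, 'position': array([ 0.52883795, -0.00923318,  1.31557968]), 'rotation': array([-0.69722547,  0.71587011, -0.02594405,  0.02708402])}
scene {'fx': 538.3474512400371, 'fy': 538.3474512400371, 'cx': 319.0988269380583, 'cy': 241.78126101906153, 'position': array([1.29272565, 0.43829716, 0.79334306]), 'rotation': array([ 0.44739383,  0.79969722, -0.35274129, -0.18946423])}
{'time_s': 0.1, 'q': array([ 1.50311230e+00,  3.59322031e-01,  1.11707666e-02, -3.24345434e-04,
       -1.22409716e+00, -2.88098225e-01]), 'joint_vel': array([-0.00059855, -0.00087107,  0.00405226,  0.00156353,  0.00071235,
        0.00027076]), 'tau': array([-1.12564299e-03, -5.84161949e+01,  2.93751526e+01,  7.01543123e+00,
        1.01447999e-02, -4.68070357e-05]), 'ee_pos': array([0.23498785, 0.6323176 , 0.22571798]), 'tool_rot': array([ 9.84209013e-01, -1.77008668e-01, -7.17040979e-05,  7.38417373e-04]), 'force': array([-0.66261458,  0.06681708, -0.89420065]), 'wrist_torque': array([ 0.04097333, -0.00751813, -0.0901189 ]), 'grasp_force': 0.0, 'opening': 0.9975547761278678} {'fx': 371.64829954431775, 'fy': 371.64829954431775, 'cx': 317.4385827128673, 'cy': 238.53310170076338, 'position': array([0.30228957, 0.60797198, 0.38503832]), 'rotation': array([-0.56509748,  0.81399454,  0.11009966, -0.07717375])}
```

View pics/top1.png

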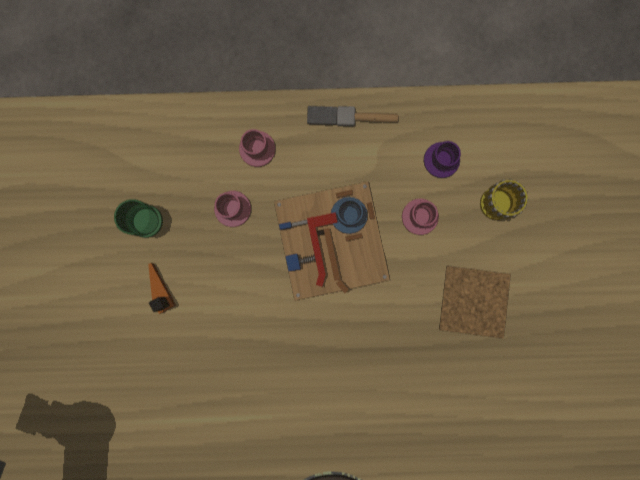

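View pics/scene1.png

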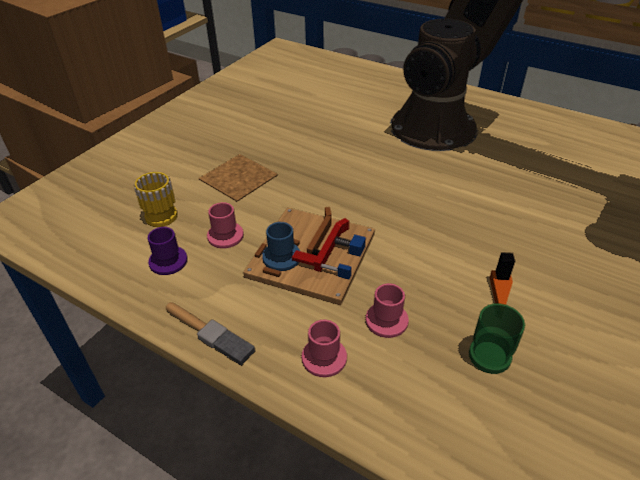

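Top view: the blue pot is at (350,215) in the holder at (332,240). Lookalikes are pink at (257,148), (232,208) and (421,216), and purple at (443,159). The blue one stands in the nest beside the red lip, so it is the choice. The wedge is at (159,290), the green pot at (139,219), the yellow pot at (503,201) and the pad at (475,302). Next is a close crop.

```bash
python3 - <<'E'
import cv2,numpy as np
im=cv2.imread('pics/top1.png')
a=cv2.resize(im[172:307,265:400],None,fx=4,fy=4,interpolation=cv2.INTER_CUBIC)
b=cv2.resize(im[252:327,140:185],None,fx=5.6,fy=5.6,interpolation=cv2.INTER_CUBIC)
c=np.zeros((540,800,3),np.uint8);c[:,:540]=a;c[:b.shape[0],545:545+b.shape[1]]=b
cv2.imwrite('pics/crop1.png',np.clip(c*1.5,0,255).astype(np.uint8))
E
```

```text
(no output)
```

View pics/crop1.png

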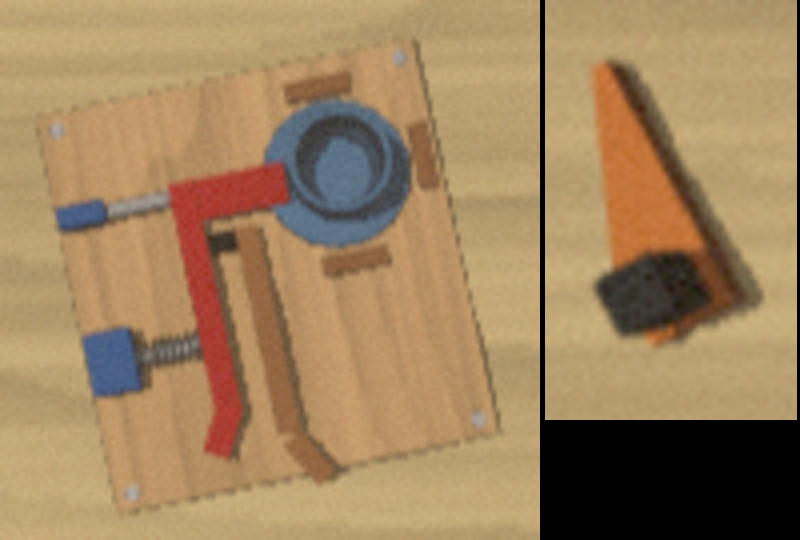

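Crop check: the blue glazed pot sits in the nest with the red lip over its saucer. The board corners in the crop are (37,115), (414,38), (499,432) and (122,515). The wedge tip is at (603,62), its flat side is the right edge and it is yawed about 30°.

```bash
cat >> h.py <<'E'
def fit2(local,world):
    l=np.array(local)[:,:2];w=np.array(world)[:,:2];lc=l.mean(0);wc=w.mean(0)
    a=l-lc;b=w-wc;th=np.arctan2((a[:,0]*b[:,1]-a[:,1]*b[:,0]).sum(),(a*b).sum())
    c,s=np.cos(th),np.sin(th);M=np.array([[c,-s],[s,c]]);t=wc-M@lc
    return th,t,np.abs((M@l.T).T+t-w).max()
E
python3 - <<'E'
from h import *
m=cams.camera_model('top')
C=lambda u,v:(u/4+265-.4,v/4+172-.4)
W=lambda u,v:((u-545)/5.6+140-.4,v/5.6+252-.4)
w=[onz(m,*C(*p),.018) for p in[(37,115),(414,38),(499,432),(122,515)]]
print('holder',fit2([(.11,.105),(.11,-.105),(-.11,-.105),(-.11,.105)],w))
ms=cams.camera_model('scene')
th,t,_=fit2([(.11,.105),(.11,-.105),(-.11,-.105),(-.11,.105)],w)
T=lambda x,y:t+np.array([[np.cos(th),-np.sin(th)],[np.sin(th),np.cos(th)]])@[x,y]
for n,(x,y,z) in dict(nest=(.045,-.048,.018),mouth=(-.07,.02,.018),end=(.016,.02,.018)).items():
    print(n,T(x,y),proj(m,[*T(x,y),z]),proj(ms,[*T(x,y),z]))
for x,y in[(.11,.105),(.11,-.105),(-.11,-.105),(-.11,.105)]: print('corner in scene',proj(ms,[*T(x,y),.018]))
ww=[onz(m,*W(*p),.022) for p in[(597,63),(610,65)]]+[onz(m,*W(745,300),.0),onz(m,*W(660,346),.0)]
print('wedge',fit2([(.09,-.012),(.09,-.018),(-.015,-.018),(-.015,.018)],ww))
print('knobtop',onz(m,*W(637,295),.075))
p=[onz(m,*q,.006) for q in[(445,267),(510,273),(505,338),(440,331)]]
print('pad',p,np.mean(p,0))
print('potrim',onz(m,350,212.5,.093), 'green',onz(m,139,219,.09),'pink',onz(m,421,216,.04),'yel',onz(m,503,201,.09))
E
```

```text
holder (np.float64(0.18337718182359156), array([ 0.61311798, -0.01686353]), np.float64(0.0017951078038491997))
nest [ 0.66611634 -0.05585293] (np.float64(348.9606814451088), np.float64(215.0906515073965)) (np.float64(280.71635873980415), np.float64(256.77099590184866))
mouth [ 0.54064461 -0.00996344] (np.float64(329.2731334126198), np.float64(273.81186072466704)) (np.float64(331.12303699045583), np.float64(229.79668117325687))
end [0.62520269 0.00571876] (np.float64(320.9628834699157), np.float64(234.71622021685087)) (np.float64(316.5724462007846), np.float64(255.6875280044199))
corner in scene (np.float64(339.9955558759521), np.float64(299.02118646836357))
corner in scene (np.float64(241.47536333274462), np.float64(270.9799604670553))
corner in scene (np.float64(285.96728085525496), np.float64(206.20392717394537))
corner in scene (np.float64(374.1077859337923), np.float64(227.47446253878772))
wedge (np.float64(0.4457209493258212), array([0.48648957, 0.34836637]), np.float64(0.002131976888530618))
knobtop [0.48729274 0.34590707 0.075     ]
pad [array([ 0.54887757, -0.2609614 ,  0.006     ]), array([ 0.53221672, -0.40097199,  0.006     ]), array([ 0.39337285, -0.38343846,  0.006     ]), array([ 0.41188781, -0.2446115 ,  0.006     ])] [ 0.47158874 -0.32249584  0.006     ]
potrim [ 0.66342745 -0.0554279   0.093     ] green [0.66186613 0.37553666 0.09      ] pink [ 0.6577851  -0.20792206  0.04      ] yel [ 0.67906926 -0.36873892  0.09      ]
```

```bash
cat >> h.py <<'E'
def go(p,phi):
    """total slide in current tool axes, then turn rz, to reach TCP p, tool-x heading phi(rad)"""
    s=arm.get_state();M=R.from_quat(s['tool_rot']).as_matrix()
    d=M.T@(np.array(p)-s['ee_pos']);cur=np.arctan2(M[1,0],M[0,0])
    print('slide',d.round(4),'rz',round(-(phi-cur),4),'rx,ry tilt',(M.T@[0,0,-1.]).round(4),'pos',s['ee_pos'].round(4),'phi',round(cur,4),'t',s['time_s'],'rows',np.linalg.norm(d)/.0625)
E
python3 -c "
from h import *
go([.487,.348,.20],.4457-np.pi/2)"
```

```text
slide [0.3353 0.1787 0.026 ] rz 0.7692 rx,ry tilt [-1.0e-04 -1.5e-03  1.0e+00] pos [0.235  0.6323 0.2257] phi -0.3559 t 0.1 rows 6.092787349480517
```

>>> {"name": "drive_tool", "arguments": {
  "slide": [
    [0.042,0.0223,0.003],
    [0.042,0.0223,0.003],
    [0.042,0.0223,0.003],
    [0.042,0.0223,0.003],
    [0.042,0.0223,0.003],
    [0.042,0.0223,0.003],
    [0.042,0.0223,0.004],
    [0.0413,0.0226,0.004],
    [0,0,0],
    [0,0,0],
    [0,0,0],
    [0,0,0]
  ],
  "turn": [
    [0,0,0],
    [0,0,0],
    [0,0,0],
    [0,0,0],
    [0,0,0],
    [0,0,0],
    [0,0,0],
    [0,0,0.15],
    [0,0,0.15],
    [0,0,0.16],
    [0,0,0.16],
    [0,0,0.15]
  ],
  "jaw": [0.087,0.087,0.087,0.087,0.087,0.087,0.087,0.087,0.087,0.087,0.087,0.087]
}}

```text
time_s: 1.6
ee_pos: [0.487, 0.3481, 0.2001]
tool_rot: [0.844, -0.536, -0.0, 0.0]
force: [0.2, 0.3, -0.3]
opening: 0.995
grasp_force: 0.0
```

```bash
python3 -c "
from h import *
go([.487,.348,.20],.4457-np.pi/2)
im,m=grab('wrist','w1.png')
for P in [(.487,.348,.075)]: print(proj(m,P,True))
"
```

```text
slide [0.0001 0.0001 0.0001] rz -0.0061 rx,ry tilt [-3.e-04 -8.e-04  1.e+00] pos [0.487  0.3481 0.2001] phi -1.1312 t 1.6 rows 0.002908549248353634
(np.float64(317.7763145610929), np.float64(229.4469117619795))
```

View pics/w1.png

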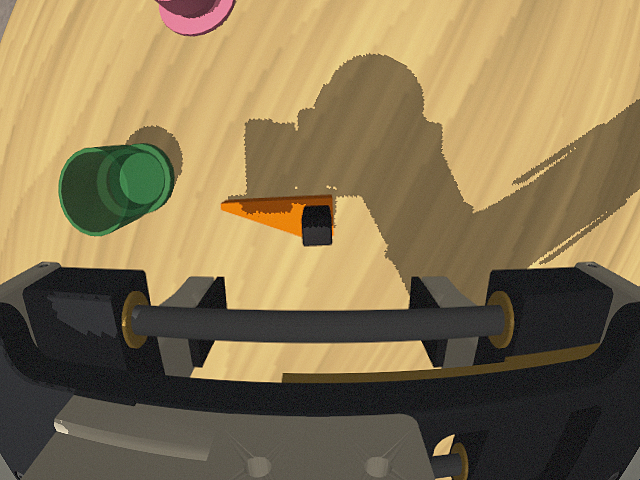

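Wrist view: the wedge tip is at about (222,205) and the knob at (303-331, 206-245). The green pot at (115,190) is well away from it. I'll overlay the model for refinement.

```bash
cat >> h.py <<'E'
WT=[(-.015,-.018,.022),(-.015,.018,.022),(.015,.018,.022),(.09,-.012,.022),(.09,-.018,.022)]
K=[(sx*.012,sy*.012,z) for z in(.075,) for sx,sy in((-1,-1),(-1,1),(1,1),(1,-1))]
def place(pts,x,y,th,z=0):
    c,s=np.cos(th),np.sin(th);return [(x+c*a-s*b,y+s*a+c*b,z+h) for a,b,h in pts]
def overlay(im,m,polys,box,k,f,fish=True):
    u0,v0,u1,v1=box;o=cv2.resize(im[v0:v1,u0:u1,::-1],None,fx=k,fy=k,interpolation=cv2.INTER_CUBIC);o=np.clip(o*1.5,0,255).astype(np.uint8)
    for P in polys:
        q=np.array([proj(m,p,fish) for p in P]);q=((q+.5-[u0,v0])*k).astype(np.int32);cv2.polylines(o,[q],True,(255,255,0),1)
    cv2.imwrite('pics/'+f,o)
E
python3 -c "
from h import *
im=cv2.imread('pics/w1.png')[:,:,::-1];m=cams.camera_model('wrist')
pose=(.487,.348,.4457)
b=[(x,y,0) for x,y,_ in WT]
overlay(im,m,[place(WT,*pose),place(K,*pose),place(b,*pose)],(210,180,350,260),5.6,'o1.png')
"
```

```text
(no output)
```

View pics/o1.png

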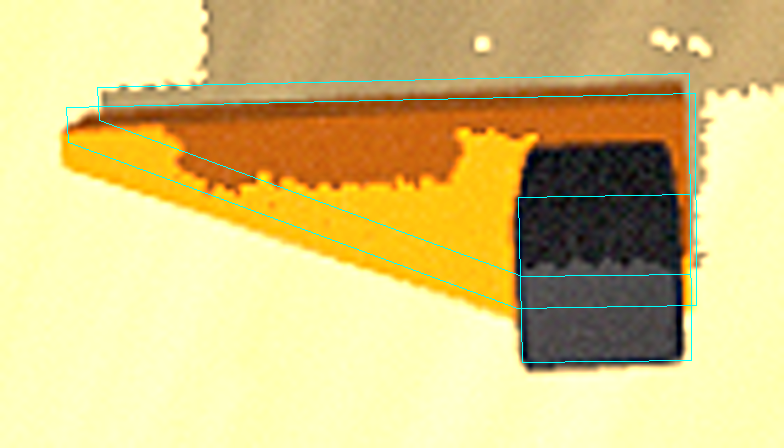

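```bash
python3 -c "
from h import *
from scipy.optimize import least_squares as ls
m=cams.camera_model('wrist')
pts=[(.09,-.018,.022),(.09,-.012,.022),(0,.012,.075),(-.015,-.018,.022)]
px=np.array([(63,130),(63,166),(604,363),(688,97)])/5.6-.5+[210,180]
f=lambda q:np.ravel(np.array([proj(m,p,True) for p in place(pts,*q)])-px)
r=ls(f,[.487,.348,.44]);print(r.x,r.fun.round(1))
go([r.x[0],r.x[1],.035],r.x[2]-np.pi/2)
"
```

```text
[0.48732609 0.34891867 0.48043003] [-0.4  0.   0.3 -0.2  0.2  0.5 -0.2 -0.4]
slide [-0.0006 -0.0008  0.1651] rz -0.0477 rx,ry tilt [-3.e-04 -8.e-04  1.e+00] pos [0.487  0.3481 0.2001] phi -1.138 t 1.65 rows 2.6421946404790098
```

>>> {"name": "drive_tool", "arguments": {
  "slide": [
    [-0.0006,-0.0008,0.035],
    [0,0,0.035],
    [0,0,0.035],
    [0,0,0.035],
    [0,0,0.025],
    [0,0,0],
    [0,0,0],
    [0,0,0],
    [0,0,0],
    [0,0,0],
    [0,0,0]
  ],
  "turn": [
    [0,0,-0.047],
    [0,0,0],
    [0,0,0],
    [0,0,0],
    [0,0,0],
    [0,0,0],
    [0,0,0],
    [0,0,0],
    [0,0,0],
    [0,0,0],
    [0,0,0]
  ],
  "jaw": [0.087,0.087,0.087,0.087,0.087,0.087,0.02,0.015,0.015,0.015,0.015],
  "squeeze": 45
}}

```text
time_s: 3.02
ee_pos: [0.4877, 0.3493, 0.0358]
tool_rot: [0.858, -0.514, 0.0, -0.0]
force: [-0.2, -0.6, 0.5]
opening: 0.487
grasp_force: 0.0
```

```bash
python3 -c "
from h import *
go([.487,.348,.15],.1834-np.pi/2); print(arm.get_state()['opening']*.0876,arm.get_state()['grasp_force'])
t=np.array([.61312,-.01686]);th=.1834
for x in(-.16,-.13,-.074): print(place([(x,.03,.018)],*t,th))
"
```

```text
slide [ 0.0008  0.0012 -0.1142] rz 0.3086 rx,ry tilt [1.e-04 3.e-04 1.e+00] pos [0.4877 0.3493 0.0358] phi -1.0788 t 3.025 rows 1.8274383957324458
0.04263010497060003 0.0
[(np.float64(0.4503321028895767), np.float64(-0.01654289691544097), 0.018)]
[(np.float64(0.47982898209358177), np.float64(-0.011071688893044832), 0.018)]
[(np.float64(0.5348898232743914), np.float64(-0.0008587672512387103), 0.018)]
```

>>> {"name": "drive_tool", "arguments": {
  "slide": [
    [0,0,0],
    [0,0,0],
    [0,0,0],
    [0,0,0],
    [0,0,0],
    [0,0,0],
    [0,0,0],
    [0,0,0],
    [0,0,-0.02],
    [0,0,-0.03],
    [0,0,-0.03],
    [0,0,0]
  ],
  "turn": [
    [0,0,0.01],
    [0,0,0],
    [0,0,0],
    [0,0,0],
    [0,0,0],
    [0,0,0],
    [0,0,0],
    [0,0,0],
    [0,0,0],
    [0,0,0],
    [0,0,0],
    [0,0,0]
  ],
  "jaw": [0.01,0.01,0.01,0.01,0.01,0.01,0.01,0.01,0.01,0.01,0.01,0.01]
}}

```text
time_s: 4.53
ee_pos: [0.4887, 0.3505, 0.118]
tool_rot: [0.856, -0.518, 0.0, -0.002]
force: [0.7, 0.5, -1.1]
opening: 0.271
grasp_force: 45.0
```

```bash
python3 -c "
from h import *
t=np.array([.61312,-.01686]);th=.1834
p=place([(-.165,.028,0.10)],*t,th)[0]
go(p,th-np.pi/2); print(arm.get_state()['opening']*.0876,arm.get_state()['grasp_force'])
"
```

```text
slide [0.3078 0.2097 0.0166] rz 0.299 rx,ry tilt [0.0016 0.0043 1.    ] pos [0.4887 0.3505 0.118 ] phi -1.0884 t 4.525 rows 5.9649870743433615
0.023764306710637124 44.999510049819946
```

>>> {"name": "drive_tool", "arguments": {
  "slide": [
    [0.031,0.021,0],
    [0.031,0.021,0],
    [0.031,0.021,0],
    [0.031,0.021,0],
    [0.031,0.021,0],
    [0.031,0.021,0],
    [0.031,0.021,0],
    [0.031,0.021,0],
    [0.031,0.021,0],
    [0.029,0.021,0],
    [0,0,0],
    [0,0,0]
  ],
  "turn": [
    [0,0,0],
    [0,0,0],
    [0,0,0],
    [0,0,0],
    [0,0,0],
    [0,0,0],
    [0,0,0],
    [0,0,0],
    [0,0,0.1],
    [0,0,0.1],
    [0,0,0.1],
    [0,0,0]
  ],
  "jaw": [0.01,0.01,0.01,0.01,0.01,0.01,0.01,0.01,0.01,0.01,0.01,0.01]
}}

```text
time_s: 6.02
ee_pos: [0.4403, -0.0208, 0.115]
tool_rot: [0.768, -0.64, -0.0, 0.0]
force: [-0.2, -0.1, -0.7]
opening: 0.271
grasp_force: 45.0
```

```bash
python3 -c "
from h import *
t=np.array([.61312,-.01686]);th=.1834
p=place([(-.165,.028,0.118)],*t,th)[0]
go(p,th-np.pi/2)
im,m=grab('wrist','w2.png')
"
```

```text
slide [-0.0003 -0.0056 -0.003 ] rz -0.0018 rx,ry tilt [ 0.e+00 -9.e-04  1.e+00] pos [ 0.4403 -0.0208  0.115 ] phi -1.3892 t 6.025 rows 0.10246756864843902
```

View pics/w2.png

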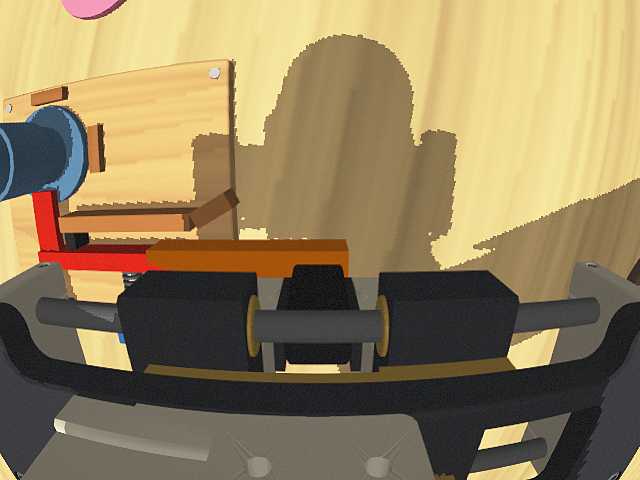

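```bash
cat >> h.py <<'E'
H=(.61312,-.01686,.1834)
E
python3 -c "
from h import *
im=cv2.imread('pics/w2.png')[:,:,::-1];m=cams.camera_model('wrist');s=arm.get_state();M=R.from_quat(s['tool_rot']).as_matrix()
x,y,z=s['ee_pos'];th=np.arctan2(M[1,1],M[0,1]);th=th+np.pi if th<-1.5 else th;print(th)
h=lambda L:place(L,*H)
P=[place(WT,x,y,th,z-.035),h([(-.086,.012,.043),(.026,.012,.043)]),h([(-.07,.028,.043),(.016,.028,.043)]),h([(-.11,-.105,.018),(.11,-.105,.018),(.11,.105,.018),(-.11,.105,.018)]),h([(.045+.04*np.cos(a),-.048+.04*np.sin(a),.028) for a in np.arange(0,6.28,.1)])]
overlay(im,m,P,(0,50,360,290),2.2,'o2.png')
"
```

```text
0.18378054812319622
```

View pics/o2.png

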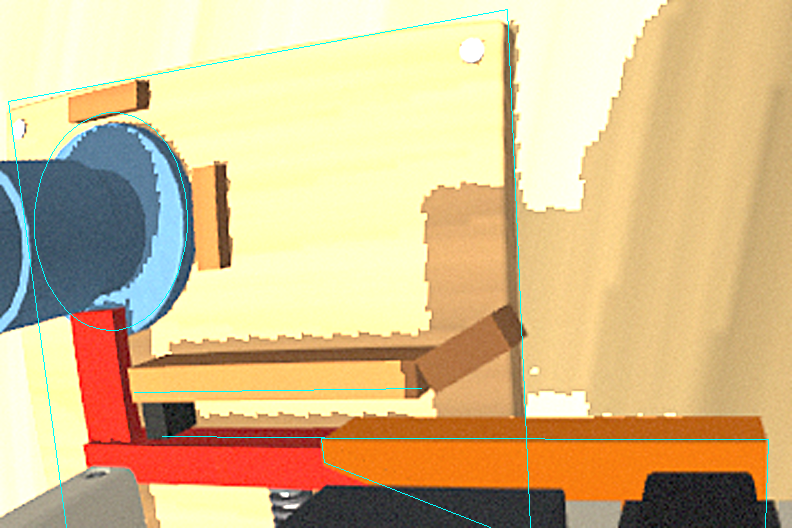

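The wedge overlay matches exactly at (322,438). The holder's fence edge, (130,395) to (408,398), and its board corner, (504,21), appear a few mm to +y of the estimate, so I'll refit.

```bash
python3 -c "
from h import *
from scipy.optimize import least_squares as ls
m=cams.camera_model('wrist')
pts=[(-.11,-.105,.018),(.11,-.105,.018),(.026,.012,.043),(-.086,.012,.043),(-.11,.012,.018)]
px=np.array([(504,21),(10,106),(130,395),(408,398),(523,400)])/2.2-.5+[0,50]
w=np.array([1,1,1,1,1,1,1,1,1,0])
f=lambda q:w*np.ravel(np.array([proj(m,p,True) for p in place(pts,*q)])-px)
r=ls(f,H);print(r.x,r.fun.round(1))
Hn=r.x
p=place([(-.145,.032,.118)],*Hn)[0]; go(p,Hn[2]-np.pi/2)
p=place([(-.165,.032,.118)],*Hn)[0]; go(p,Hn[2]-np.pi/2)
"
```

```text
[ 0.61415488 -0.01440413  0.17398866] [ 0.9 -0.8 -1.1 -0.7  1.2  1.3  4.2  0.  -5.6 -0. ]
slide [-0.0076 -0.0271 -0.0029] rz 0.0098 rx,ry tilt [-0.e+00 -8.e-04  1.e+00] pos [ 0.4405 -0.0204  0.1151] phi -1.387 t 6.075 rows 0.4532503358722619
slide [-0.0078 -0.0071 -0.0029] rz 0.0098 rx,ry tilt [-0.e+00 -8.e-04  1.e+00] pos [ 0.4405 -0.0204  0.1151] phi -1.387 t 6.075 rows 0.1753870336925667
```

>>> {"name": "drive_tool", "arguments": {
  "slide": [
    [-0.0076,-0.022,0],
    [0,0,0],
    [0,0,0.02],
    [0,0,0.02],
    [0,0,0.015],
    [0,0,0.0055],
    [0,0,0]
  ],
  "turn": [
    [0,0,0.008],
    [0,0,0],
    [0,0,0],
    [0,0,0],
    [0,0,0],
    [0,0,0],
    [0,0,0]
  ],
  "jaw": [0.01,0.01,0.01,0.01,0.01,0.01,0.01]
}}

```text
time_s: 6.95
ee_pos: [0.4609, -0.0088, 0.0549]
tool_rot: [0.766, -0.643, -0.0, 0.0]
force: [-0.0, 0.1, -1.9]
opening: 0.27
grasp_force: 45.0
```

```bash
python3 -c "
from h import *
im,m=grab('wrist','w3.png');s=arm.get_state();M=R.from_quat(s['tool_rot']).as_matrix();print(s['ee_pos'],s['force'])
x,y,z=s['ee_pos'];th=np.arctan2(-M[0,0],M[1,0])+np.pi;print(th)
Hn=(.6138,-.0145,.176)
h=lambda L:place(L,*Hn);th=np.arctan2(M[0,0],-M[1,0]);print(th)
P=[place(WT,x,y,th,z-.0358),h([(-.086,.012,.043),(.026,.012,.043)]),h([(-.07,.028,.043),(.016,.028,.043)])]
overlay(im,m,P,(0,50,360,290),2.2,'o3.png')
"
```

```text
[ 0.46117354 -0.00868818  0.05529397] [ 0.80303125  0.29705869 -1.31021885]
0.17495124270862616
0.17495124270862628
```

View pics/o3.png

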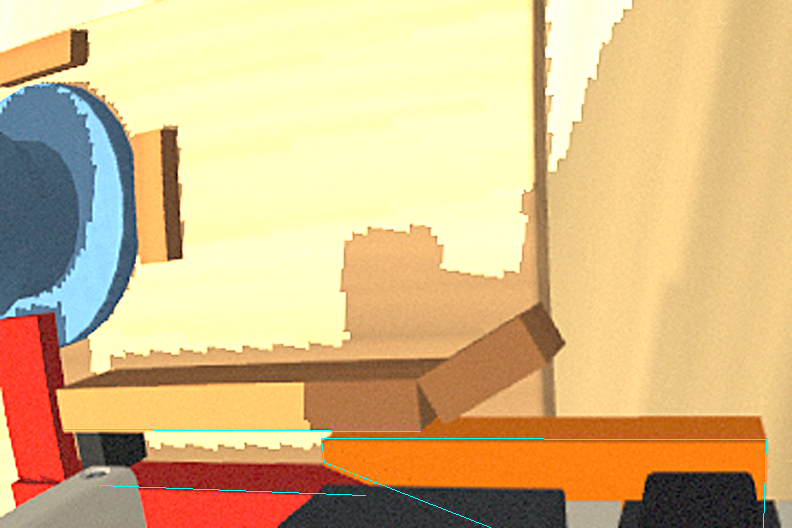

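The fence edge at y≈430 now agrees with the model. The wedge tip at (322,440-462) lies between the fence and the red bar, so I'll push.

>>> {"name": "drive_tool", "arguments": {
  "slide": [
    [0.001,-0.004,0.001],
    [0,-0.006,0],
    [0,-0.006,0],
    [0,-0.006,0],
    [0,-0.006,0],
    [0,-0.006,0],
    [0,-0.006,0],
    [0,-0.006,0],
    [0,-0.004,0],
    [0,0,0]
  ],
  "turn": [
    [0,0,0],
    [0,0,0],
    [0,0,0],
    [0,0,0],
    [0,0,0],
    [0,0,0],
    [0,0,0],
    [0,0,0],
    [0,0,0],
    [0,0,0]
  ],
  "jaw": [0.01,0.01,0.01,0.01,0.01,0.01,0.01,0.01,0.01,0.01]
}}

```text
time_s: 8.25
ee_pos: [0.5112, -0.001, 0.0541]
tool_rot: [0.766, -0.643, 0.0, -0.0]
force: [-0.1, -1.9, -1.9]
opening: 0.271
grasp_force: 45.0
```

```bash
python3 -c "
from h import *
Hn=(.6138,-.0145,.176)
p=place([(-.074,.030,.0538)],*Hn)[0]; go(p,Hn[2]-np.pi/2);s=arm.get_state();print(s['force'],s['wrist_torque'],s['opening'])
"
```

```text
slide [ 0.0012 -0.0247  0.0003] rz -0.002 rx,ry tilt [1.e-04 8.e-04 1.e+00] pos [ 0.5112 -0.001   0.0541] phi -1.3968 t 8.25 rows 0.3957150361034286
[-0.05890197 -1.90197482 -1.88197246] [-0.9154595   0.13467938 -0.04374743] 0.27114265100875806
```

>>> {"name": "drive_tool", "arguments": {
  "slide": [
    [0.001,-0.005,0],
    [0,-0.005,0],
    [0,-0.005,0],
    [0,-0.004,0],
    [0,-0.003,0],
    [0,-0.002,0],
    [0,0,0]
  ],
  "turn": [
    [0,0,0],
    [0,0,0],
    [0,0,0],
    [0,0,0],
    [0,0,0],
    [0,0,0],
    [0,0,0]
  ],
  "jaw": [0.01,0.01,0.01,0.01,0.01,0.01,0.01]
}}

```text
time_s: 9.12
ee_pos: [0.5348, 0.0022, 0.0541]
tool_rot: [0.766, -0.643, 0.0, -0.0]
force: [0.2, -1.9, -3.1]
opening: 0.272
grasp_force: 45.0
```

```bash
python3 -c "
from h import *
Hn=(.6138,-.0145,.176)
p=place([(-.074,.030,.0538)],*Hn)[0]; go(p,Hn[2]-np.pi/2);s=arm.get_state();print(s['force'],s['wrist_torque'],s['opening'])
"
```

```text
slide [ 0.0003 -0.0009  0.0003] rz -0.0019 rx,ry tilt [1.e-04 8.e-04 1.e+00] pos [0.5348 0.0022 0.0541] phi -1.3967 t 9.125 rows 0.015434833908939901
[ 0.22545404 -1.91240296 -3.14743997] [-0.66619226 -0.12635436  0.0731102 ] 0.2718598851866135
```

>>> {"name": "drive_tool", "arguments": {
  "slide": [
    [0.0005,-0.001,0],
    [0,-0.001,0],
    [0,-0.001,0],
    [0,0,0]
  ],
  "turn": [
    [0,0,0],
    [0,0,0],
    [0,0,0],
    [0,0,0]
  ],
  "jaw": [0.01,0.01,0.01,0.01]
}}

```text
time_s: 9.62
ee_pos: [0.5351, 0.0019, 0.0539]
tool_rot: [0.766, -0.643, -0.001, 0.001]
force: [-9.7, 1.1, 7.1]
opening: 0.275
grasp_force: 45.0
```

Stop contact (-9.7 N). I'll unload, open and lift.

>>> {"name": "drive_tool", "arguments": {
  "slide": [
    [0,0.002,0],
    [0,0,0],
    [0,0,0],
    [0,0,0],
    [0,0,0],
    [0,0,0],
    [0,0,-0.02],
    [0,0,-0.04],
    [0,0,-0.05],
    [0,0,-0.02],
    [0,0,0]
  ],
  "turn": [
    [0,0,0],
    [0,0,0],
    [0,0,0],
    [0,0,0],
    [0,0,0],
    [0,0,0],
    [0,0,0],
    [0,0,0],
    [0,0,0],
    [0,0,0],
    [0,0,0]
  ],
  "jaw": [0.01,0.01,0.05,0.05,0.05,0.05,0.05,0.05,0.0875,0.0875,0.0875]
}}

```text
time_s: 11.0
ee_pos: [0.5365, 0.002, 0.1861]
tool_rot: [0.766, -0.643, 0.001, -0.002]
force: [-0.1, 0.0, -0.6]
opening: 0.849
grasp_force: 0.0
```

```bash
python3 -c "
from h import *
Hn=(.6138,-.0145,.176)
im,m=grab('wrist','w4.png')
im,m=grab('top','t2.png')
p=place([(.045,-.048,.185)],*Hn)[0];print(p,proj(m,(p[0],p[1],.093)))
h=lambda L:place(L,*Hn)
P=[place(WT,*h([(-.074,.03,0)])[0][:2],Hn[2],.018),h([(.045+.027*np.cos(a),-.048+.027*np.sin(a),.093) for a in np.arange(0,6.28,.1)])]
overlay(im,m,P,(265,172,400,307),4.4,'o4.png',False)
go(p,Hn[2]-np.pi/2)
"
```

```text
(np.float64(0.6665092905213782), np.float64(-0.0538793180836459), 0.185) (np.float64(349.1961302771109), np.float64(211.0161813160378))
slide [ 0.0774 -0.1199 -0.0014] rz -0.0023 rx,ry tilt [ 3.e-04 -3.e-04  1.e+00] pos [0.535  0.0017 0.1836] phi -1.3971 t 11.1 rows 2.2836910806852835
```

View pics/w4.png

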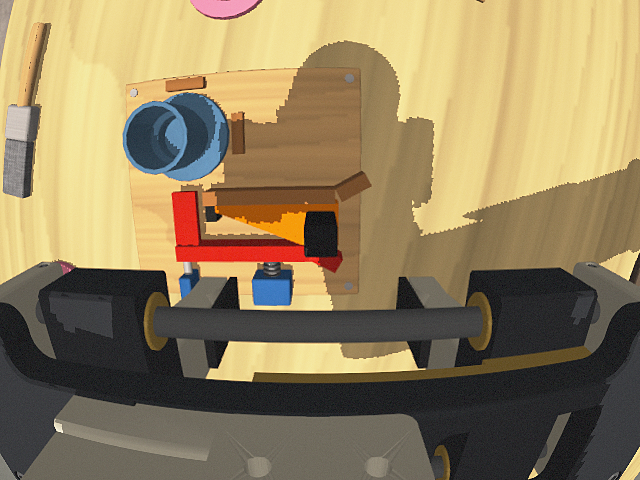

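The wedge is home: its tip is at (218,210) by the black stop, and the lip at (186,218) is clear of the saucer. The pot rim centre is at about (155,137). I'll fit the rim and move above the pot.

```bash
python3 -c "
from h import *
m=cams.camera_model('wrist');print(onz(m,155,137,.093,True))
for u,v in((123,137),(187,137),(155,101),(155,172)):print(onz(m,u,v,.093,True))
p=onz(m,155,137,.093,True);p=(np.array(p)+[.6665,-.0539,.093])/2;p[2]=.185;print(p);go(p,.176-np.pi/2)
"
```

```text
[ 0.66161239 -0.05405813  0.093     ]
[ 0.68835338 -0.05166572  0.093     ]
[ 0.63691927 -0.05661509  0.093     ]
[ 0.66547509 -0.07967815  0.093     ]
[ 0.65861488 -0.02907802  0.093     ]
[ 0.66405619 -0.05397907  0.185     ]
slide [ 0.0771 -0.1175 -0.0014] rz -0.0023 rx,ry tilt [ 3.e-04 -3.e-04  1.e+00] pos [0.535  0.0017 0.1836] phi -1.3971 t 11.1 rows 2.2482218453494816
```

>>> {"name": "drive_tool", "arguments": {
  "slide": [
    [0.0258,-0.039,0],
    [0.0258,-0.039,0],
    [0.0258,-0.039,0],
    [0,0,0],
    [0,0,0.04],
    [0,0,0.04],
    [0,0,0.03],
    [0,0,0.0245],
    [0,0,0],
    [0,0,0]
  ],
  "turn": [
    [0,0,0],
    [0,0,0],
    [0,0,0],
    [0,0,0],
    [0,0,0],
    [0,0,0],
    [0,0,0],
    [0,0,0],
    [0,0,0],
    [0,0,0]
  ],
  "jaw": [0.0875,0.0875,0.0875,0.0875,0.0875,0.0875,0.0875,0.0875,0.0875,0.0875]
}}

```text
time_s: 12.35
ee_pos: [0.6641, -0.0542, 0.0501]
tool_rot: [0.766, -0.643, 0.0, 0.0]
force: [0.2, -0.5, 0.9]
opening: 0.995
grasp_force: 0.0
```

>>> {"name": "drive_tool", "arguments": {
  "slide": [
    [0,0,0],
    [0,0,0],
    [0,0,0],
    [0,0,0],
    [0,0,0],
    [0,0,0],
    [0,0,0],
    [0,0,0]
  ],
  "turn": [
    [0,0,0],
    [0,0,0],
    [0,0,0],
    [0,0,0],
    [0,0,0],
    [0,0,0],
    [0,0,0],
    [0,0,0]
  ],
  "jaw": [0.06,0.05,0.045,0.045,0.045,0.045,0.045,0.045],
  "squeeze": 15
}}

```text
time_s: 13.35
ee_pos: [0.6646, -0.0542, 0.05]
tool_rot: [0.766, -0.643, 0.0, -0.0]
force: [2.4, 0.8, 5.0]
opening: 0.605
grasp_force: 15.0
```

>>> {"name": "drive_tool", "arguments": {
  "slide": [
    [0,0,-0.005],
    [0,0,-0.01],
    [0,0,-0.015],
    [0,0,-0.02],
    [0,0,-0.025],
    [0,0,-0.03],
    [0,0,-0.02],
    [0,0,0]
  ],
  "turn": [
    [0,0,0],
    [0,0,0],
    [0,0,0],
    [0,0,0],
    [0,0,0],
    [0,0,0],
    [0,0,0],
    [0,0,0]
  ],
  "jaw": [0.045,0.045,0.045,0.045,0.045,0.045,0.045,0.045]
}}

```text
time_s: 14.35
ee_pos: [0.6648, -0.0543, 0.1771]
tool_rot: [0.766, -0.643, 0.001, -0.001]
force: [-0.1, -0.9, -3.9]
opening: 0.606
grasp_force: 15.0
```

```bash
python3 -c "
from h import *
go([.4716,-.3225,.175],.176-np.pi/2);s=arm.get_state();print(s['force'],s['grasp_force'],s['opening'],s['q'])
"
```

```text
slide [0.2307 0.2367 0.0013] rz -0.0019 rx,ry tilt [-1.0e-04  3.7e-03  1.0e+00] pos [ 0.6648 -0.0543  0.1771] phi -1.3967 t 14.35 rows 5.289081676554003
[-0.06696007 -0.92353674 -3.88495162] 14.99986635055393 0.6063521281865365 [ 2.10390616e-01  3.75678883e-01 -7.82876875e-02  2.71078513e-04
 -1.11316308e+00 -3.64315076e-02]
```

>>> {"name": "drive_tool", "arguments": {
  "slide": [
    [0.01,0.01,0],
    [0.022,0.022,0],
    [0.0245,0.025,0],
    [0.0245,0.025,0],
    [0.0245,0.025,0],
    [0.0245,0.025,0],
    [0.0245,0.025,0],
    [0.0245,0.025,0],
    [0.0245,0.025,0],
    [0.017,0.0187,0],
    [0.01,0.011,0],
    [0,0,0]
  ],
  "turn": [
    [0,0,0],
    [0,0,0],
    [0,0,0],
    [0,0,0],
    [0,0,0],
    [0,0,0],
    [0,0,0],
    [0,0,0],
    [0,0,0],
    [0,0,0],
    [0,0,0],
    [0,0,0]
  ],
  "jaw": [0.045,0.045,0.045,0.045,0.045,0.045,0.045,0.045,0.045,0.045,0.045,0.045]
}}

```text
time_s: 15.85
ee_pos: [0.4694, -0.3232, 0.1743]
tool_rot: [0.765, -0.644, -0.0, 0.0]
force: [-0.1, 1.2, -3.0]
opening: 0.606
grasp_force: 15.0
```

>>> {"name": "drive_tool", "arguments": {
  "slide": [
    [0,0,0.02],
    [0,0,0.03],
    [0,0,0.03],
    [0,0,0.025],
    [0,0,0.015],
    [0,0,0.006],
    [0,0,0.004],
    [0,0,0.002],
    [0,0,0.002],
    [0,0,0]
  ],
  "turn": [
    [0,0,0],
    [0,0,0],
    [0,0,0],
    [0,0,0],
    [0,0,0],
    [0,0,0],
    [0,0,0],
    [0,0,0],
    [0,0,0],
    [0,0,0]
  ],
  "jaw": [0.045,0.045,0.045,0.045,0.045,0.045,0.045,0.045,0.045,0.045]
}}

```text
time_s: 17.1
ee_pos: [0.4709, -0.3223, 0.0408]
tool_rot: [0.766, -0.643, 0.0, -0.0]
force: [0.1, 0.2, -3.0]
opening: 0.605
grasp_force: 15.0
```

```bash
python3 -c "
from h import *
go([.4716,-.3225,.038],.176-np.pi/2);s=arm.get_state();print(s['force'],s['grasp_force'],s['opening'])
"
```

```text
slide [ 0.0003 -0.0007  0.0028] rz -0.002 rx,ry tilt [-1.e-04  3.e-04  1.e+00] pos [ 0.4709 -0.3223  0.0408] phi -1.3968 t 17.1 rows 0.046066690040211
[ 0.10568997  0.18246572 -3.03318112] 14.999800314253662 0.6049247486199101
```

>>> {"name": "drive_tool", "arguments": {
  "slide": [
    [0,0,0.001],
    [0,0,0.001],
    [0,0,0.001],
    [0,0,0]
  ],
  "turn": [
    [0,0,0],
    [0,0,0],
    [0,0,0],
    [0,0,0]
  ],
  "jaw": [0.045,0.045,0.045,0.045]
}}

```text
time_s: 17.6
ee_pos: [0.4709, -0.3223, 0.038]
tool_rot: [0.766, -0.643, 0.0, 0.0]
force: [-2.0, 1.7, 2.0]
opening: 0.606
grasp_force: 15.0
```

Contact (force from -3.0 to +2.0 N), so I'll release and rise.

>>> {"name": "drive_tool", "arguments": {
  "slide": [
    [0,0,0],
    [0,0,0],
    [0,0,0],
    [0,0,0],
    [0,0,0],
    [0,0,-0.02],
    [0,0,-0.04],
    [0,0,-0.05],
    [0,0,-0.04],
    [0,0,0],
    [0,0,0]
  ],
  "turn": [
    [0,0,0],
    [0,0,0],
    [0,0,0],
    [0,0,0],
    [0,0,0],
    [0,0,0],
    [0,0,0],
    [0,0,0],
    [0,0,0],
    [0,0,0],
    [0,0,0]
  ],
  "jaw": [0.06,0.07,0.085,0.085,0.085,0.085,0.085,0.085,0.085,0.085,0.085]
}}

```text
time_s: 18.98
ee_pos: [0.4705, -0.322, 0.1871]
tool_rot: [0.766, -0.643, -0.0, -0.0]
force: [-0.4, 0.5, -1.3]
opening: 0.969
grasp_force: 0.0
```

```bash
python3 -c "
from h import *
s=arm.get_state();print(s['opening'],s['force'],s['ee_pos'])
a,m=grab('scene','s3.png');b,_=grab('wrist','w5.png')
o=np.zeros((480,800,3),np.uint8);o[:,:400]=cv2.resize(a[120:320,120:420],(400,480))[:,:,::-1] if 0 else 0
x=cv2.resize(a[140:300,170:390],(800,582))[:,:,::-1]; y=cv2.resize(b[0:280],(400,175))[:,:,::-1]
c=np.zeros((600,800,3),np.uint8);c[:425,:584]=cv2.resize(x,(584,425));c[425:,:400]=y;cv2.imwrite('pics/fin.png',np.clip(c*1.3,0,255).astype(np.uint8))"
```

```text
0.9686757701235165 [-0.43236603  0.54524039 -1.32051882] [ 0.47046099 -0.32200109  0.18711898]
```

View pics/fin.png

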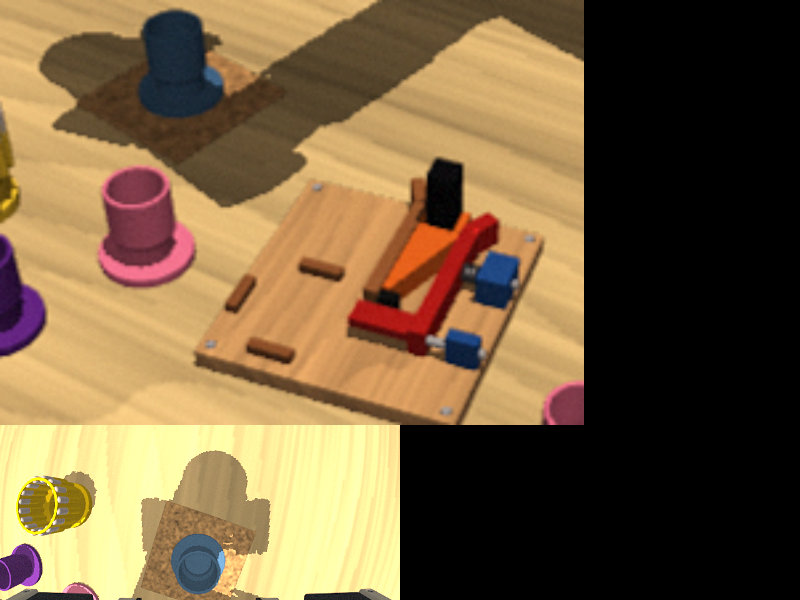

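The pot stands upright in the middle of the pad, and the wedge still holds the catch open with its tip at the stop. I'm handing the job in.

```bash
python3 -c "
from bench import ticket
print(ticket.finish_job())"
```

```text
the job is handed in; nothing more can be done
None
```

I handed the job in at about 19 s of the 64 s: the blue pot stands upright in the middle of the cork pad, and the wedge is home and holding the catch open; I saw this in the last pictures but got no verdict back.

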